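# Open the ramekin caddy and slide a ramekin out round the bend

## Robot

A 6-joint arm with a two-finger parallel gripper is mounted at the origin on a cart in front of the work surface, level with it; the furniture and walls round the work are solid. World frame = base frame: x ahead of the robot, y to its left, z up, the work surface at z = 0. Lengths are in mm, angles in rad, forces in N, time in s.
With the tool pointing down it reaches from about 300 to 775 mm from the base axis. Payload 14.6 kg.
Tool frame: the origin (TCP) lies at the very end of the fingers, on their centre line; the grasp point (between the pads) lies 19 mm behind it; y points along the fingers, z is the direction in which the jaws open and shut, and the axes are right-handed (so a half turn about y gives the same grasp; the last joint's range is limited). The gripper opens to 94 mm and grips with 3 to 60 N. Pads are 16 mm wide; open, the fingers measure 119 mm over their backs; the gripper's body (75 mm by 177 mm) begins 78 mm behind the grasp point.
Start: joints at [-1.303, 0.3, 1.521, -0, 1.321, -0.067], TCP at [180.712, -519.454, 205.446] pointing down, gripper open.
Joint ranges: [-3.03, 3.03], [-0.79, 2.21], [0.23, 2.52], [-1.04, 4.18], [0, 3.07], [-2.55, 2.55]. Speed limits (rad/s): [2.22, 2.22, 2.57, 3.14, 3.14, 3.14].

## Interface

Orientations are given as [roll, pitch, yaw] about the fixed x, y, z axes, in that order (R = Rz(yaw) Ry(pitch) Rx(roll)).
In Python, from cell import manip, imaging, ticket gives the robot as it stands.
- The arm moves only by the shell command python3 -m inch 'ROWS' [FORCE]. ROWS is JSON, a list of rows, each a list of 3 entries, a list of its own where there are three numbers: the turn, a rotation vector about the world's x, y, z in degrees, then the shift along the world's x, y, z in m, then the finger opening in m, from 0 to 0.094. In form: [[[wx, wy, wz], [tx, ty, tz], jaw], ...]. A call has exactly 10 rows; each row shifts and turns the commanded pose from where the row before left it; what a row does not reach is not made up. A row lasts 1/12 s, in which the tool goes at most 41.7 mm and 7.16 degrees, less where a joint would pass 70% of its speed; a pose out of reach is approached as far as the arm can. A call with a gripper value outside its range is refused whole. The fingers move at their own pace and stop on an object; FORCE is the grip in N (left out, the last holds). Time passes only in rows, so rows that do not move let the fingers close, or fill a call up. It gives the time, the measured TCP pose, the force and the opening at its end, in the units of the state.
- manip.read_state(): the state, without advancing time (a new reading comes with each control period).
- imaging.camera(name): name is "side" or "top"; returns a dict with "pixels" (384x512x3 uint8, red, green, blue), "depth" (384x512 float32, mm along the optical axis (not along the pixel's ray), 0 where there is no reading), "mtx" (3x3 intrinsics, pixels), "pose" (4x4, takes a point from camera to world coordinates). Camera axes: x right, y up, looking along -z (the intrinsics and any distortion apply to the point x, -y, -z); pixel columns grow to the right and rows downward; lengths in mm; the calibration is good to about 2 mm. A picture is of the moment at which its call begins.
- ticket.sign_off(): hands the job in, once; it reports no verdict.
The state is a dict: "clock": time; "joints": joint angles; "qd": joint speeds; "effort": joint torques, N m; "eef_pos": TCP position; "eef_rot": TCP orientation; "wrist_force": force on the tool from outside, world axes, zero at the start; "moment": the same for the moment, N m; "finger_gap": finger opening in mm.
Only numpy, scipy, OpenCV 4.12 (cv2) and the standard library are available. Lean on these libraries where they do the work, as an engineer would, in place of code of your own. Each camera call takes 0.05 s, during which the arm holds its last target. There are 200 camera calls.

## Task

Get the ramekin out of the wooden caddy: turn both brass turn buttons fully aside, lift the freed panel out of its frame and lay it flat on the worktop, knob up. Then slide the ramekin along its lane, round the bend and out through the open mouth in the caddy's side until it stands upright on the worktop completely outside the caddy; never lift it, and leave the other things on the worktop where they are. Leave the buttons turned aside.

Things in the scene. Friction and masses are not known exactly. Their poses are not given: they have to be found in the camera images.
- caddy: Fixed wooden block, 208 x 208 x 60 mm, open underneath. Origin: centre of its underside; x points away from the robot and y to its left, turned up to 0.3 rad. Its top has a centred square recess, 161 x 161 x 8 mm deep, where the panel lies flush with the rim. Below it runs an L-shaped lane 76 mm wide with slippery waxed walls 52 mm high; the worktop is its floor. Offsets below are mm in the caddy frame.
- lane_bend (a point): Centre of the lane's quarter-circle bend, at worktop height: (-17, 17, 0) in the caddy frame; centre-line radius 53 mm. The lane's first leg runs along +x with its centre line at y = -36, from the closed end at x = -74 to x = -17; then the bend turns left; from (36, 17) the second leg runs along +y with its centre line at x = 36 to the mouth at y = 104.
- panel: Loose square wooden panel, 157 x 157 x 8 mm, 0.25 kg, with a brass knob at its centre. Origin: centre of its underside; z up through the knob. At the start it lies in the caddy's recess, underside 52 mm above the worktop, 2 mm free all round, held down by the two turn buttons.
- panel_knob (a point): Top of the panel's knob: a round knob 18 mm across, 30 mm tall above the panel (its top is 38 mm above the panel's underside).
- ramekin: White fluted ramekin, 68 mm across, 45 mm high, 0.17 kg, hollow (bore about 50 mm across, inner floor 7 mm up). Origin: centre of its underside. At the start it stands on the worktop in the lane, hidden under the panel at the start of the bend, about (-2, -34), with 32 to 44 mm of free lane behind it: room to push it from behind.
- right_button (a joint): Angle of the right turn button, rad: 0 = its arm points straight over the panel (caddy +y), positive = anticlockwise seen from above; stops at -1.7 and +1.7. Either direction is fine. Beyond 1.2 either way it is clear of the panel. It turns with light friction and stays where it is left.
- right_button_pivot (a point): Pivot axis of the right turn button, at the top of its arm (74 mm above the worktop), on the caddy's right (-y) rim at (15, -94.5) mm in the caddy frame. The arm is a brass bar 14 mm wide, reaching 31 mm from the pivot with a round tip, from 62 to 74 mm above the worktop (2 mm above the panel and rim).
- left_button (a joint): Angle of the left turn button, rad: 0 = its arm points straight over the panel (caddy -y), positive = anticlockwise seen from above; otherwise like the right one.
- left_button_pivot (a point): Pivot axis of the left turn button, at the top of its arm, on the caddy's left (+y) rim at (-40, 94.5) mm in the caddy frame; same size as the right one.
- lane_mouth (a point): Middle of the lane's mouth at worktop height, in the outer face of the caddy's left side: (36, 104, 0) mm in the caddy frame. It has no lintel: without the panel the lane is open from above along its whole length. The ramekin is completely outside when its centre is more than 34 mm beyond it.
- matchbox: Bystander: matchbox 36 x 53 x 15 mm lying to the left of the caddy, nearer the robot. Origin: centre of underside.
- spare_ramekin: Bystander: a ramekin of the same shape standing empty on the worktop far to the right. Origin: centre of underside.
- timer: Bystander: kitchen timer 66 x 66 x 62 mm, far right. Origin: centre of underside.
- jigger: Bystander: double brass jigger, 43 mm across, 74 mm tall, behind the caddy. Origin: centre of underside.

How it is judged:
By the outcome, as a careful person would: the job done as asked, in the order asked, and still so for the second after the job is handed in, with the robot touching nothing.
It also fails if it takes over 72 s, if anything falls off the work surface, if the arm or the gripper's body presses on something with over 40 N, if the wrist force passes 120 N, or if a joint passes its speed limit or range.

## Working session

There is one attempt and no reset: what is moved stays moved. The work goes in short steps, Python scripts to look and compute and a shell command to move; the robot and the scene stay as the last step left them, time stands still between calls to the robot, and variables do not carry over. Pictures are saved under pics/ and viewed, on a budget of 10 in all, crops included, one or two more only if the job needs it, and the job is handed in when it is done.

```bash
ls; mkdir -p pics
cat > look.py <<'E'
import numpy as np, cv2
from cell import manip, imaging, ticket
def shot(name, fn=None):
    c=imaging.camera(name)
    if fn: cv2.imwrite('pics/'+fn, cv2.cvtColor(c['pixels'],cv2.COLOR_RGB2BGR))
    return c
def cloud(c):
    d=c['depth'];K=c['mtx'];v,u=np.mgrid[:d.shape[0],:d.shape[1]]
    P=np.stack([(u-K[0,2])/K[0,0]*d,-(v-K[1,2])/K[1,1]*d,-d],-1)
    W=P@c['pose'][:3,:3].T+c['pose'][:3,3]
    W[d<=0]=np.nan
    return W
E
python3 - <<'E'
from look import *
c=shot('top','top1.png');s=shot('side','side1.png')
np.savez('c1.npz',t=cloud(c),s=cloud(s),tp=c['pixels'],sp=s['pixels'])
print(c['pose'].round(3),s['pose'].round(3),c['mtx'],manip.read_state())
W=cloud(c)
m=(W[...,2]>56)&(W[...,2]<64)
P=W[m][:,:2].astype(np.float32)
print(len(P),cv2.minAreaRect(P))
E
```

```text
pics
[[-1.800000e-02  9.860000e-01 -1.630000e-01  3.653650e+02]
 [-1.000000e+00 -2.100000e-02 -1.600000e-02 -2.183370e+02]
 [-1.900000e-02  1.620000e-01  9.870000e-01  1.176455e+03]
 [ 0.000000e+00  0.000000e+00  0.000000e+00  1.000000e+00]] [[-9.90000e-01  6.80000e-02 -1.26000e-01  3.67303e+02]
 [-1.41000e-01 -3.28000e-01  9.34000e-01  8.50594e+02]
 [ 2.20000e-02  9.42000e-01  3.34000e-01  4.60051e+02]
 [ 0.00000e+00  0.00000e+00  0.00000e+00  1.00000e+00]] [[386.44921923   0.         251.5420252 ]
 [  0.         386.44921923 188.06451213]
 [  0.           0.           1.        ]] {'clock': 0.1, 'joints': array([-1.30260767e+00,  3.00396357e-01,  1.52149570e+00, -3.21503730e-05,
        1.32068563e+00, -6.65936308e-02]), 'qd': array([ 0.00057441, -0.00097322, -0.00331639, -0.00055014,  0.00056136,
        0.00040625]), 'effort': array([ 8.89048224e-04, -5.32644868e+01, -3.53287804e+01,  7.09376461e-02,
        2.35220493e-02, -9.63606044e-05]), 'eef_pos': array([ 180.6433604 , -519.25236526,  204.96344288]), 'eef_rot': array([-1.57178125e+00,  3.44754545e-05, -2.80680241e+00]), 'wrist_force': array([ 0.38438107, -0.4670052 ,  0.66383579]), 'moment': array([-0.0036139 , -0.02638018,  0.05107142]), 'finger_gap': 93.91307223041429}
4769 ((486.183837890625, -255.68710327148438), (791.0685424804688, 587.5322875976562), 15.087717056274414)
```

View pics/top1.png

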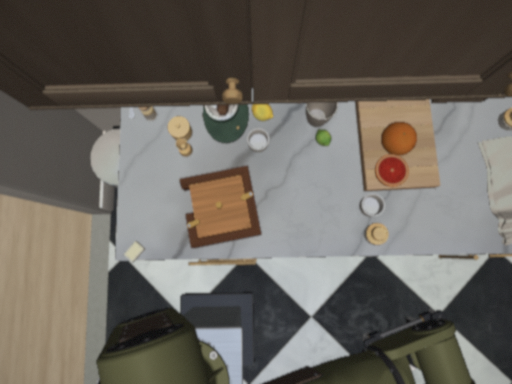

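View pics/side1.png

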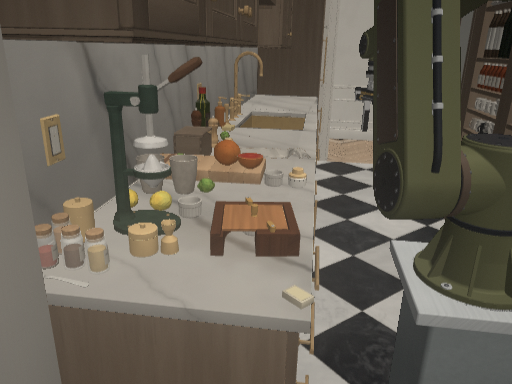

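Run:
```python
from look import *
z=np.load('c1.npz');W=z['t'];px=z['tp'].astype(int)
sub=np.zeros(W.shape[:2],bool);sub[155:255,172:270]=1
m=sub&(W[...,2]>52)&(W[...,2]<68)
P=W[m];print(m.sum(),np.median(P[:,2]))
r=cv2.minAreaRect(P[:,:2].astype(np.float32));print('hull rect',r)
# table height
print('table',np.nanmedian(W[180:240,280:350,2]),W[200,[280,310,350]].round(),W[[110,120,256,258],310].round())
hi=sub&(W[...,2]>68);ys,xs=np.nonzero(hi)
n,l=cv2.connectedComponents(hi.astype(np.uint8))
for i in range(1,n):
  q=W[l==i];print(len(q),q.mean(0).round(1),q.max(0).round(1),q.min(0).round(1))
for nm,(u,v) in dict(panelc=(220,205),match=(134,252),jig=(184,148),ram=(259,139),spare=(372,205),timer=(376,233),lime=(323,138),board=(360,150)).items(): print(nm,W[v,u].round())
S=z['s'];m=np.zeros(S.shape[:2],bool);m[195:255,205:302]=1
m&=(S[...,2]>52)&(S[...,2]<68);print('side',m.sum(),np.median(S[m][:,2]),cv2.minAreaRect(S[m][:,:2].astype(np.float32)))
im=cv2.cvtColor(z['tp'],cv2.COLOR_RGB2BGR)
cv2.imwrite('pics/crop1.png',np.hstack([cv2.resize(im[150:260,170:270],None,fx=4,fy=4,interpolation=cv2.INTER_CUBIC),cv2.resize(cv2.cvtColor(z['sp'],cv2.COLOR_RGB2BGR)[180:290,205:305],None,fx=4,fy=4)]))
```

```text
4617 60.587318702480616
hull rect ((498.9245300292969, -104.80671691894531), (208.34652709960938, 208.32498168945312), 10.056474685668945)
table 0.9834333514371565 [[ 521. -286.    1.]
 [ 519. -377.   -0.]
 [ 516. -498.    5.]] [[ 800. -387.   19.]
 [ 747. -377.   77.]
 [ 350. -370.   -1.]
 [ 328. -482. -873.]]
1 [ 611.5 -173.3   68.2] [ 611.5 -173.3   68.2] [ 611.5 -173.3   68.2]
60 [ 525.  -185.2   74.9] [ 535.9 -169.3   79.6] [ 513.7 -201.3   69.3]
35 [ 498.  -105.7   88.7] [506.6 -98.3  92.8] [ 490.1 -113.2   77.2]
63 [447.7 -30.5  74.8] [458.2 -13.9  80.1] [436.  -48.4  68.7]
1 [ 428.5 -113.5   68.3] [ 428.5 -113.5   68.3] [ 428.5 -113.5   68.3]
panelc [ 498. -110.   91.]
match [371. 156.  12.]
jig [673.  -2.  70.]
ram [ 714. -225.    6.]
spare [ 499. -563.    7.]
timer [ 412. -552.   62.]
lime [ 700. -418.   47.]
board [ 669. -536.   14.]
side 2509 58.64118874195566 ((501.37420654296875, -101.11576843261719), (207.170166015625, 209.92630004882812), 9.962980270385742)
```

View pics/crop1.png

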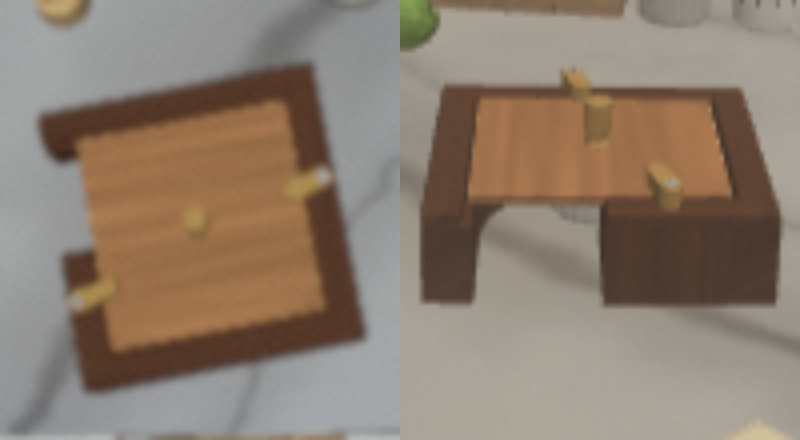

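```bash
python3 -m inch '[[[0,0,-0.9],[0.018,0.0175,0],0],[[0,0,-0.9],[0.018,0.0175,0],0],[[0,0,-0.9],[0.018,0.0175,0],0],[[0,0,-0.9],[0.018,0.0175,0],0],[[0,0,-0.9],[0.018,0.0175,0],0],[[0,0,-0.9],[0.018,0.0175,0],0],[[0,0,-0.9],[0.018,0.0175,0],0],[[0,0,-0.9],[0.018,0.0175,0],0],[[0,0,-0.9],[0.018,0.0175,0],0],[[0,0,-0.9],[0.018,0.0175,0],0]]' 20
python3 -m inch '[[[0,0,0],[0.018,0.0175,0],0],[[0,0,0],[0.018,0.0175,0],0],[[0,0,0],[0.018,0.0175,0],0],[[0,0,0],[0.018,0.0175,0],0],[[0,0,0],[0.018,0.0175,0],0],[[0,0,0],[0.018,0.0175,0],0],[[0,0,0],[0.018,0.0175,0],0],[[0,0,0],[0.02,0.0175,0],0],[[0,0,0],[0.02,0.0175,0],0],[[0,0,0],[0.0,0.0,0],0]]'
```

```text
clock: 0.93
eef_pos: [361.4, -343.4, 205.2]
eef_rot: [-1.571, -0.0, -2.965]
wrist_force: [0.5, 0.3, 0.4]
finger_gap: 30.7
clock: 1.77
eef_pos: [528.8, -184.2, 204.9]
eef_rot: [-1.572, -0.0, -2.961]
wrist_force: [-0.1, -0.2, -0.8]
finger_gap: 0.6
```

```bash
python3 -m inch '[[[0,0,0],[0.009,0.0075,0],0],[[0,0,0],[0.0085,0.0075,0],0],[[0,0,0],[0,0,-0.025],0],[[0,0,0],[0,0,-0.03],0],[[0,0,0],[0,0,-0.03],0],[[0,0,0],[0,0,-0.025],0],[[0,0,0],[0,0,-0.018],0],[[0,0,0],[0,0,-0.011],0],[[0,0,0],[0,0,0],0],[[0,0,0],[0,0,0],0]]'
python3 - <<'E'
from look import *
c=shot('side','s2.png');im=cv2.imread('pics/s2.png')[140:290,190:330]
cv2.imwrite('pics/s2c.png',cv2.resize(im,None,fx=4,fy=4))
E
```

```text
clock: 2.6
eef_pos: [544.5, -172.1, 66.9]
eef_rot: [-1.571, 0.0, -2.964]
wrist_force: [0.4, 0.7, 0.2]
finger_gap: 0.5
```

View pics/s2c.png

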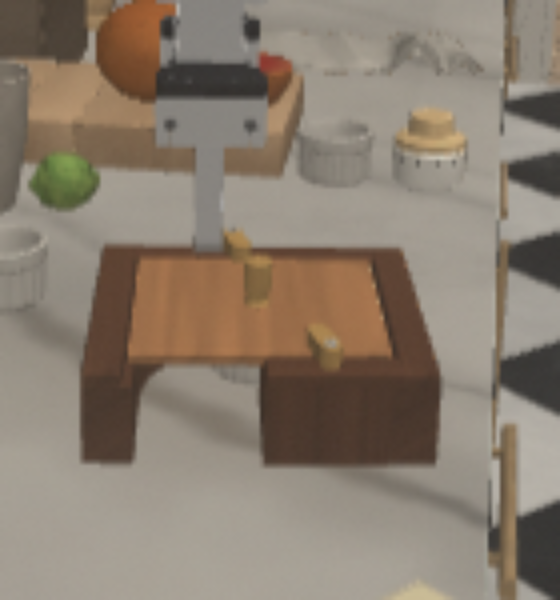

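```bash
python3 -m inch '[[[0,0,0],[-0.004,-0.0007,0],0],[[0,0,0],[-0.004,-0.0007,0],0],[[0,0,0],[-0.004,-0.0007,0],0],[[0,0,0],[-0.004,-0.0007,0],0],[[0,0,0],[-0.004,-0.0007,0],0],[[0,0,0],[-0.004,-0.0007,0],0],[[0,0,0],[-0.004,-0.0007,0],0],[[0,0,0],[-0.004,-0.0007,0],0],[[0,0,0],[-0.004,-0.0007,0],0],[[0,0,0],[0,0,0],0]]'
python3 -m inch '[[[0,0,0],[0.0002,-0.001,0],0],[[0,0,0],[0.0002,-0.001,0],0],[[0,0,0],[0,0,0],0],[[0,0,0],[0,0,0],0],[[0,0,0],[0,0,0],0],[[0,0,0],[-0.0004,0.002,0],0],[[0,0,0],[-0.001,0.004,0],0],[[0,0,0],[-0.001,0.004,0],0],[[0,0,0],[0,0,0.01],0],[[0,0,0],[0,0,0.02],0]]'
```

```text
clock: 3.48
eef_pos: [507.4, -178.4, 66.3]
eef_rot: [-1.571, -0.001, -2.964]
wrist_force: [-0.5, -0.0, 0.7]
finger_gap: 0.6
clock: 4.32
eef_pos: [505.2, -169.5, 95.5]
eef_rot: [-1.573, -0.003, -2.963]
wrist_force: [-0.2, 0.3, -0.5]
finger_gap: 0.2
```

```bash
python3 -m inch '[[[0,0,0],[-0.012,0.021,0.01],0],[[0,0,0],[-0.013,0.022,0],0],[[0,0,0],[-0.013,0.022,0],0],[[0,0,0],[-0.013,0.022,0],0],[[0,0,0],[-0.013,0.021,0],0],[[0,0,0],[-0.013,0.021,0],0],[[0,0,0],[0,0,0],0],[[0,0,0],[0,0,-0.018],0],[[0,0,0],[0,0,-0.015],0],[[0,0,0],[0,0,-0.008],0]]'
python3 -m inch '[[[0,0,0],[0,0,0],0],[[0,0,0],[0.004,0.0007,0],0],[[0,0,0],[0.004,0.0007,0],0],[[0,0,0],[0.004,0.0007,0],0],[[0,0,0],[0.004,0.0007,0],0],[[0,0,0],[0.004,0.0007,0],0],[[0,0,0],[0.004,0.0007,0],0],[[0,0,0],[0.004,0.0007,0],0],[[0,0,0],[0.004,0.0007,0],0],[[0,0,0],[0.004,0.0007,0],0]]'
python3 -m inch '[[[0,0,0],[0.001,0,0],0],[[0,0,0],[-0.0002,0.0015,0],0],[[0,0,0],[-0.0002,0.0015,0],0],[[0,0,0],[-0.0002,0.001,0],0],[[0,0,0],[0,0,0],0],[[0,0,0],[0.0004,-0.002,0],0],[[0,0,0],[0.001,-0.004,0],0],[[0,0,0],[0.001,-0.004,0],0],[[0,0,0],[0,0,0.015],0],[[0,0,0],[0,0,0.025],0]]'
python3 - <<'E'
from look import *
c=shot('top','t3.png');s=shot('side','s3.png')
a=cv2.imread('pics/t3.png')[150:260,170:270];b=cv2.imread('pics/s3.png')[180:290,205:305]
cv2.imwrite('pics/c3.png',cv2.resize(np.hstack([a,b]),None,fx=4,fy=4,interpolation=cv2.INTER_CUBIC))
E
```

```text
clock: 5.15
eef_pos: [429.1, -41.3, 64.9]
eef_rot: [-1.571, -0.0, -2.964]
wrist_force: [-0.8, 0.0, -0.5]
finger_gap: 0.6
clock: 5.98
eef_pos: [465.7, -34.8, 65.5]
eef_rot: [-1.571, 0.0, -2.964]
wrist_force: [-0.6, -1.3, 0.2]
finger_gap: 0.8
clock: 6.82
eef_pos: [466.6, -41.2, 103.9]
eef_rot: [-1.573, -0.005, -2.964]
wrist_force: [-1.5, 0.8, -0.2]
finger_gap: 0.2
```

View pics/c3.png

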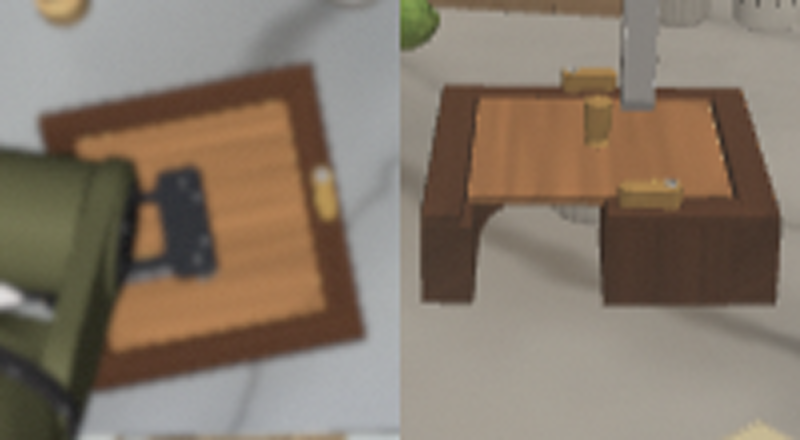

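```bash
python3 -m inch '[[[0,0,0],[0,0,0.025],0.05],[[0,0,0],[0.008,-0.016,0],0.05],[[0,0,0],[0.008,-0.016,0],0.05],[[0,0,0],[0.008,-0.016,0],0.05],[[0,0,0],[0.008,-0.015,0],0.05],[[0,0,0],[0,0,-0.02],0.05],[[0,0,0],[0,0,-0.02],0.05],[[0,0,0],[0,0,-0.018],0.05],[[0,0,0],[0,0,-0.009],0.05],[[0,0,0],[0,0,0],0.05]]'
python3 -m inch '[[[0,0,0],[0,0,0],0.01],[[0,0,0],[0,0,0],0.01],[[0,0,0],[0,0,0],0.01],[[0,0,0],[0,0,0],0.01],[[0,0,0],[0,0,0],0.01],[[0,0,0],[0,0,0],0.01],[[0,0,0],[0,0,0],0.01],[[0,0,0],[0,0,0],0.01],[[0,0,0],[0,0,0],0.01],[[0,0,0],[0,0,0],0.01]]' 30
```

```text
clock: 7.75
eef_pos: [499.2, -104.0, 61.7]
eef_rot: [-1.572, -0.003, -2.964]
wrist_force: [-0.6, -0.3, 0.2]
finger_gap: 50.1
clock: 8.58
eef_pos: [500.2, -104.0, 63.8]
eef_rot: [-1.571, 0.0, -2.964]
wrist_force: [-1.6, -0.5, 4.8]
finger_gap: 17.3
```

```bash
python3 -m inch '[[[0,0,0],[0,0,0.002],0.01],[[0,0,0],[0,0,0.003],0.01],[[0,0,0],[0,0,0.003],0.01],[[0,0,0],[0,0,0.004],0.01],[[0,0,0],[0,0,0.006],0.01],[[0,0,0],[0,0,0.01],0.01],[[0,0,0],[0,0,0.015],0.01],[[0,0,0],[0,0,0.02],0.01],[[0,0,0],[0,0,0.02],0.01],[[0,0,0],[0,0,0.007],0.01]]'
python3 - <<'E'
from look import *
s=shot('side','s4.png')
b=cv2.imread('pics/s4.png')[120:290,180:330]
cv2.imwrite('pics/c4.png',cv2.resize(b,None,fx=3.5,fy=3.5,interpolation=cv2.INTER_CUBIC))
E
```

```text
clock: 9.42
eef_pos: [501.0, -104.2, 156.9]
eef_rot: [-1.569, 0.004, -2.964]
wrist_force: [1.0, -0.5, -2.1]
finger_gap: 17.2
```

View pics/c4.png

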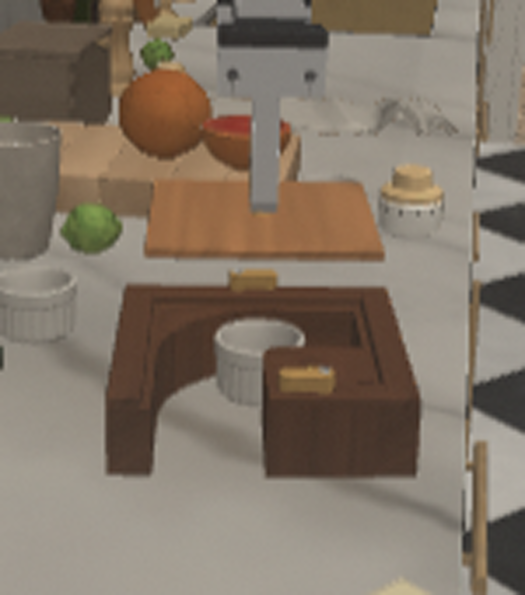

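```bash
python3 -m inch '[[[0,0,0],[0,-0.008,0],0.01],[[0,0,0],[-0.002,-0.016,0],0.01],[[0,0,0],[-0.002,-0.024,0],0.01],[[0,0,0],[-0.002,-0.03,0],0.01],[[0,0,0],[-0.003,-0.03,0],0.01],[[0,0,0],[-0.003,-0.03,0],0.01],[[0,0,0],[-0.002,-0.03,0],0.01],[[0,0,0],[-0.002,-0.03,0],0.01],[[0,0,0],[-0.002,-0.026,0],0.01],[[0,0,0],[-0.002,-0.016,0],0.01]]'
python3 -m inch '[[[0,0,0],[0,-0.008,0],0.01],[[0,0,0],[0,0,-0.01],0.01],[[0,0,0],[0,0,-0.02],0.01],[[0,0,0],[0,0,-0.025],0.01],[[0,0,0],[0,0,-0.025],0.01],[[0,0,0],[0,0,-0.02],0.01],[[0,0,0],[0,0,-0.016],0.01],[[0,0,0],[0,0,-0.01],0.01],[[0,0,0],[0,0,-0.006],0.01],[[0,0,0],[0,0,0],0.01]]'
python3 -m inch '[[[0,0,0],[0,0,-0.002],0.01],[[0,0,0],[0,0,-0.002],0.01],[[0,0,0],[0,0,-0.001],0.01],[[0,0,0],[0,0,-0.001],0.01],[[0,0,0],[0,0,-0.001],0.01],[[0,0,0],[0,0,-0.0005],0.01],[[0,0,0],[0,0,-0.0005],0.01],[[0,0,0],[0,0,0],0.01],[[0,0,0],[0,0,0],0.01],[[0,0,0],[0,0,0],0.01]]'
```

```text
clock: 10.3
eef_pos: [478.8, -346.5, 151.7]
eef_rot: [-1.572, -0.002, -2.966]
wrist_force: [-0.0, 0.3, -3.2]
finger_gap: 16.9
clock: 11.13
eef_pos: [479.8, -350.9, 20.3]
eef_rot: [-1.572, -0.001, -2.963]
wrist_force: [1.4, 0.5, -3.0]
finger_gap: 17.2
clock: 11.97
eef_pos: [480.0, -352.0, 13.5]
eef_rot: [-1.571, 0.0, -2.964]
wrist_force: [-0.1, 0.3, -2.6]
finger_gap: 17.6
```

```bash
python3 -m inch '[[[0,0,0],[0,0,-0.0005],0.01],[[0,0,0],[0,0,-0.0005],0.01],[[0,0,0],[0,0,-0.0005],0.01],[[0,0,0],[0,0,-0.0003],0.01],[[0,0,0],[0,0,0],0.01],[[0,0,0],[0,0,0],0.01],[[0,0,0],[0,0,0],0.01],[[0,0,0],[0,0,0],0.01],[[0,0,0],[0,0,0],0.01],[[0,0,0],[0,0,0],0.01]]'
```

```text
clock: 12.8
eef_pos: [480.0, -352.0, 11.8]
eef_rot: [-1.571, 0.0, -2.964]
wrist_force: [-2.6, 1.9, 4.7]
finger_gap: 17.3
```

Touching the worktop. I'll release, rise, and measure the ramekin.

```bash
python3 -m inch '[[[0,0,0],[0,0,0],0.05],[[0,0,0],[0,0,0],0.05],[[0,0,0],[0,0,0],0.05],[[0,0,0],[0,0,0],0.05],[[0,0,0],[0,0,0.002],0.05],[[0,0,0],[0,0,0.01],0.05],[[0,0,0],[0,0,0.025],0.05],[[0,0,0],[0,0,0.03],0.05],[[0,0,0],[0,0,0.03],0.05],[[0,0,0],[0,0,0.02],0.05]]'
python3 - <<'E'
from look import *
c=shot('top','t5.png');s=shot('side','s5.png')
for nm,k,box in (('top',c,(155,255,172,270)),('side',s,(190,255,205,302))):
  W=cloud(k);m=np.zeros(W.shape[:2],bool);m[box[0]:box[1],box[2]:box[3]]=1
  sat=k['pixels'].max(-1).astype(int)-k['pixels'].min(-1)
  R=W-[500,-103.3,0];x=R[...,0]*.985+R[...,1]*.1736;y=-R[...,0]*.1736+R[...,1]*.985
  m&=(abs(x)<74)&(abs(y)<74)&(sat<40)&(W[...,2]>38)&(W[...,2]<50)
  P=np.c_[x[m],y[m]].astype(np.float32);print(nm,m.sum(),W[m].mean(0),cv2.minEnclosingCircle(P))
a=cv2.imread('pics/t5.png')[120:265,165:365]
cv2.imwrite('pics/c5.png',cv2.resize(a,None,fx=4,fy=4,interpolation=cv2.INTER_CUBIC))
E
```

```text
clock: 13.63
eef_pos: [480.6, -352.4, 132.6]
eef_rot: [-1.568, 0.002, -2.964]
wrist_force: [-0.5, -0.4, 1.7]
finger_gap: 49.7
top 185 [ 512.67938307 -127.76322906   44.7679464 ] ((17.384748458862305, 9.049906730651855), 83.19161987304688)
side 267 [ 518.32500684 -143.82328083   43.3716984 ] ((-2.938774585723877, -7.927978038787842), 95.43399810791016)
```

View pics/c5.png

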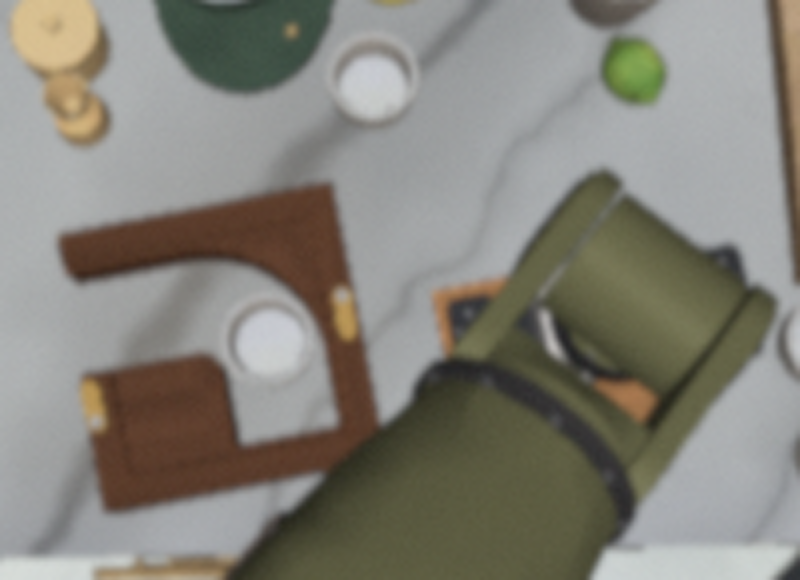

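```bash
python3 -m inch '[[[0,0,0],[0.002,0.02,0],0],[[0,0,0],[0.003,0.027,0],0],[[0,0,0],[0.003,0.027,0],0],[[0,0,0],[0.003,0.027,0],0],[[0,0,0],[0.003,0.027,0],0],[[0,0,0],[0.003,0.027,0],0],[[0,0,0],[0.003,0.027,0],0],[[0,0,0],[0.003,0.021,0],0],[[0,0,0],[0.0015,0.01,0],0],[[0,0,0],[0,0,0],0]]'
python3 - <<'E'
from look import *
s=shot('side','s6.png')
b=cv2.imread('pics/s6.png')[120:290,180:330]
cv2.imwrite('pics/c6.png',cv2.resize(b,None,fx=3.5,fy=3.5,interpolation=cv2.INTER_CUBIC))
W=cloud(s);R=W-[501.4,-101.1,-1.4];x=R[...,0]*.985+R[...,1]*.1736;y=-R[...,0]*.1736+R[...,1]*.985
m=(x>-50)&(x<36)&(y>-74)&(y<10)&(R[...,2]>41)&(R[...,2]<49)&(np.ptp(s['pixels'].astype(int),axis=-1)<45)
P=np.c_[x[m],y[m]];print(m.sum(),P.min(0),P.max(0))
E
```

```text
clock: 14.57
eef_pos: [504.6, -137.5, 128.5]
eef_rot: [-1.571, -0.0, -2.962]
wrist_force: [-0.2, 0.7, -0.2]
finger_gap: 0.5
124 [-43.92643727 -73.79331632] [34.72188102 -1.7139019 ]
```

View pics/c6.png

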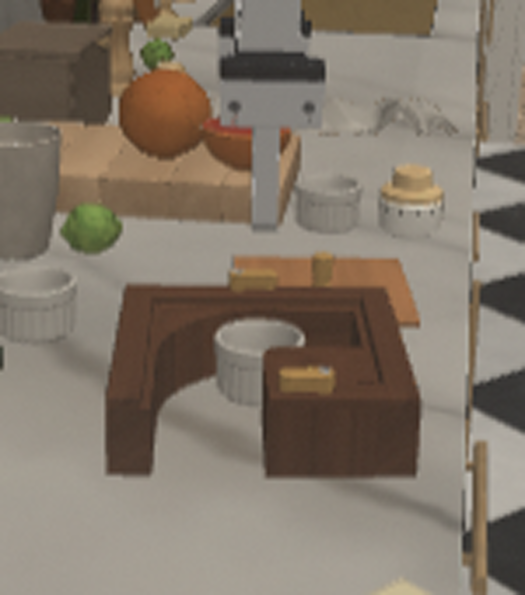

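```bash
python3 -m inch '[[[0,0,0],[0,0,-0.015],0],[[0,0,0],[0,0,-0.02],0],[[0,0,0],[0,0,-0.02],0],[[0,0,0],[0,0,-0.015],0],[[0,0,0],[0,0,-0.008],0],[[0,0,0],[0,0,-0.006],0],[[0,0,0],[0,0,-0.004],0],[[0,0,0],[0,0,-0.004],0],[[0,0,0],[0,0,0],0],[[0,0,0],[0,0,0],0]]'
python3 -m inch '[[[0,0,0],[0,0,-0.003],0],[[0,0,0],[0,0,-0.003],0],[[0,0,0],[0,0,-0.003],0],[[0,0,0],[0,0,-0.003],0],[[0,0,0],[0,0,-0.003],0],[[0,0,0],[0,0,-0.003],0],[[0,0,0],[0,0,-0.002],0],[[0,0,0],[0,0,-0.001],0],[[0,0,0],[0,0,0],0],[[0,0,0],[0,0,0],0]]'
```

```text
clock: 15.45
eef_pos: [504.7, -139.1, 37.1]
eef_rot: [-1.57, 0.001, -2.964]
wrist_force: [-0.1, 0.2, 0.4]
finger_gap: 0.3
clock: 16.28
eef_pos: [504.5, -139.0, 15.7]
eef_rot: [-1.571, 0.0, -2.964]
wrist_force: [0.3, 0.3, -0.4]
finger_gap: 0.2
```

```bash
python3 -m inch '[[[0,0,0],[0.0054,0.0039,0],0],[[0,0,0],[0.0054,0.0039,0],0],[[0,0,0],[0.0047,0.0052,0],0],[[0,0,0],[0.0047,0.0052,0],0],[[0,0,0],[0.0032,0.0062,0],0],[[0,0,0],[0.0032,0.0062,0],0],[[0,0,0],[0.0015,0.0069,0],0],[[0,0,0],[0.0015,0.0069,0],0],[[0,0,0],[-0.0004,0.007,0],0],[[0,0,0],[-0.0004,0.007,0],0]]'
python3 - <<'E'
from look import *
s=shot('side','s7.png')
b=cv2.imread('pics/s7.png')[120:290,180:330]
cv2.imwrite('pics/c7.png',cv2.resize(b,None,fx=3.5,fy=3.5,interpolation=cv2.INTER_CUBIC))
E
```

```text
clock: 17.12
eef_pos: [533.2, -79.8, 15.6]
eef_rot: [-1.571, -0.0, -2.964]
wrist_force: [0.2, -1.1, 0.2]
finger_gap: 0.8
```

View pics/c7.png

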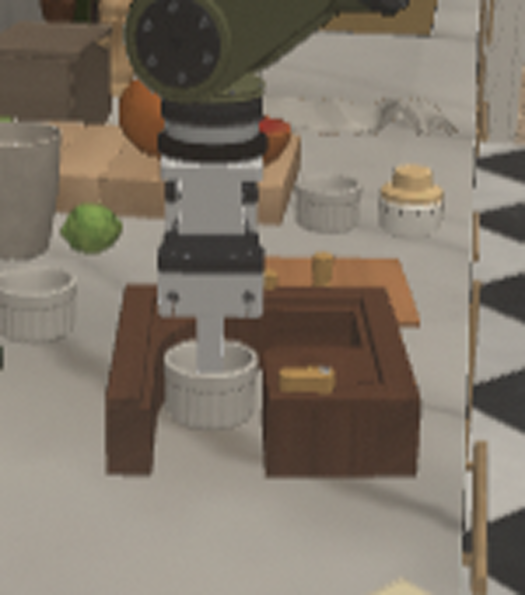

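```bash
python3 -m inch '[[[0,0,0],[-0.0015,0.0079,0],0],[[0,0,0],[-0.0015,0.0079,0],0],[[0,0,0],[-0.0014,0.0079,0],0],[[0,0,0],[-0.0014,0.0079,0],0],[[0,0,0],[-0.0014,0.0079,0],0],[[0,0,0],[-0.0014,0.0079,0],0],[[0,0,0],[-0.0014,0.0079,0],0],[[0,0,0],[-0.0014,0.0079,0],0],[[0,0,0],[-0.0014,0.0079,0],0],[[0,0,0],[-0.0014,0.0079,0],0]]'
python3 -m inch '[[[0,0,0],[-0.0014,0.0079,0],0],[[0,0,0],[-0.0014,0.0079,0],0],[[0,0,0],[-0.0014,0.0079,0],0],[[0,0,0],[-0.0014,0.0079,0],0],[[0,0,0],[-0.0014,0.0079,0],0],[[0,0,0],[-0.0014,0.0079,0],0],[[0,0,0],[-0.0014,0.0079,0],0],[[0,0,0],[-0.0014,0.0079,0],0],[[0,0,0],[-0.0009,0.005,0],0],[[0,0,0],[-0.0009,0.005,0],0]]'
python3 -m inch '[[[0,0,0],[-0.0005,0.003,0],0],[[0,0,0],[-0.0003,0.002,0],0],[[0,0,0],[0,0,0],0],[[0,0,0],[0.0005,-0.003,0],0],[[0,0,0],[0.0005,-0.003,0],0],[[0,0,0],[0.0005,-0.003,0],0],[[0,0,0],[0.0003,-0.0015,0],0],[[0,0,0],[0,0,0],0],[[0,0,0],[0,0,0],0],[[0,0,0],[0,0,0],0]]'
python3 -m inch '[[[0,0,0],[0,0,0.004],0],[[0,0,0],[0,0,0.006],0],[[0,0,0],[0,0,0.01],0],[[0,0,0],[0,0,0.015],0],[[0,0,0],[0,0,0.02],0],[[0,0,0],[0,0,0.025],0],[[0,0,0],[0,0,0.03],0],[[0,0,0],[0,0,0.03],0],[[0,0,0],[0,0,0.03],0],[[0,0,0],[0,0,0],0]]'
python3 - <<'E'
from look import *
s=shot('side','s8.png');c=shot('top','t8.png')
a=cv2.imread('pics/t8.png')[120:265,110:250];b=cv2.imread('pics/s8.png')[145:290,190:330]
cv2.imwrite('pics/c8.png',cv2.resize(np.hstack([a,b]),None,fx=2.8,fy=2.8,interpolation=cv2.INTER_CUBIC))
W=cloud(s);R=W-[501.4,-101.1,-1.4];x=R[...,0]*.985+R[...,1]*.1736;y=-R[...,0]*.1736+R[...,1]*.985
m=(x>-30)&(x<110)&(y>107)&(y<260)&(R[...,2]>10)&(R[...,2]<49)
P=np.c_[x[m],y[m],R[m][:,2]];print(m.sum(),P.min(0),P.max(0))
t=P[P[:,2]>41];print(cv2.minEnclosingCircle(t[:,:2].astype(np.float32)))
E
```

```text
clock: 18.0
eef_pos: [519.0, -0.7, 15.6]
eef_rot: [-1.571, -0.0, -2.964]
wrist_force: [0.3, -1.6, -0.4]
finger_gap: 0.7
clock: 18.83
eef_pos: [506.0, 72.3, 15.6]
eef_rot: [-1.571, 0.0, -2.964]
wrist_force: [-0.2, -1.3, -1.0]
finger_gap: 0.7
clock: 19.67
eef_pos: [507.1, 66.1, 15.6]
eef_rot: [-1.571, -0.0, -2.964]
wrist_force: [-0.1, 0.1, -0.7]
finger_gap: 0.2
clock: 20.5
eef_pos: [509.1, 66.4, 192.4]
eef_rot: [-1.57, 0.009, -2.964]
wrist_force: [1.1, 0.9, 0.9]
finger_gap: 0.3
771 [  1.00079368 130.31223446  10.14123171] [ 68.19332644 198.68378279  46.64318464]
((35.40632629394531, 164.32669067382812), 35.03366470336914)
```

View pics/c8.png

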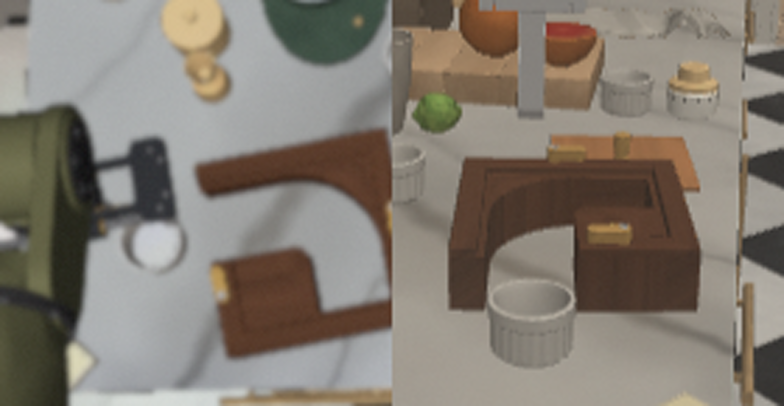

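```bash
python3 -c "
from cell import ticket; print(ticket.sign_off())"
```

```text
the job is handed in; nothing more can be done
None
```

The job is done and handed in at about 20.5 s on the robot's clock (limit 72 s).

I pushed both turn buttons aside with the closed fingertips. Then I lifted the panel straight up by its knob and laid it flat, knob up, to the right of the caddy. For the ramekin, I put the closed fingers into its bore and slid it round the bend and out of the mouth. It stayed on the worktop throughout, and the wrist force readings never went above about 6 N.

**Last checks:**
- **Ramekin:** it stands upright, with its centre measured at (35, 164) mm in the caddy frame. That is 60 mm beyond the mouth, where 34 mm is needed.
- **Buttons:** the pictures show both arms lying along the rims. I estimate about 1.6 rad from the push geometry, but did not measure the angles directly.
- **Panel:** it looks flat, knob up, in the side view.
- **Bystanders:** they look to be where they were, judged by eye. The final crops cut the matchbox off at the edge.
- **Arm:** it was clear of everything at about 190 mm height.

**Check that failed:** my two automatic fits of the ramekin's position inside the caddy did not work, because they picked up other surfaces. I used its rim in the picture and the given nominal position instead, and the two agreed to within about 5 mm.

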